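# Snap the cover onto the relay box

### The arm

A 6-joint arm with a two-finger parallel gripper is mounted at the origin on the work surface. World frame = base frame: x ahead of the robot, y to its left, z up, the work surface at z = 0. Lengths are in m, angles in degrees, forces in N, time in s.
With the tool pointing down it reaches from about 0.4 to 0.825 m from the base axis. Payload 7 kg.
Tool frame: the origin (TCP) lies at the very end of the fingers, on their centre line; the grasp point (between the pads) lies 19 mm behind it (ctrl.grip_point_offset is the distance from the TCP to the grasp point, in m); x points along the fingers, z is the direction in which the jaws open and shut, and the axes are right-handed (so a half turn about x gives the same grasp; the last joint's range is limited). The gripper opens to 88 mm and grips with 3 to 60 N. Pads are 19 mm wide; open, the fingers measure 130 mm over their backs; the gripper's body (78 mm by 193 mm) begins 47 mm behind the grasp point.
Start: joints at [91.679, 20.546, 0.682, 0, -70.136, -16.507], TCP at [0.173, 0.652, 0.227] pointing down, gripper open.
Joint ranges: [-176.03, 176.03], [-82.01, 121.73], [-58.28, 71.71], [-173.87, 95.51], [-174.79, -0.11], [-173.66, 173.66]. Speed limits (degrees/s): [136.94, 136.94, 172.46, 180, 180, 180].

### API

Orientations are given as [roll, pitch, yaw] about the fixed x, y, z axes, in that order (R = Rz(yaw) Ry(pitch) Rx(roll)).
In Python, from plant import get_obs, snapshot, calibration, close_job, ctrl gives the robot as it stands.
- The arm moves only by the tool move_arm, never from a script. Its argument "commands" is a list that holds one entry, the list of rows, each a list of 4 numbers: the shift along the tool's x, y, z in cm, then the turn about the tool's x in rad. In form: [[[dx, dy, dz, spin], ...]]. A call has 1 to 8 rows; each row shifts and turns the commanded pose from where the row before left it, along the tool's axes as they then stand; what a row does not reach is not made up. A row lasts 1/10 s, in which the tool goes at most 50 mm and 8.59 degrees, less where a joint would pass 70% of its speed; a pose out of reach is approached as far as the arm can. A call with a gripper value outside its range is refused whole. "jaw" is the finger opening in cm, from 0 to 8.76, set as the call begins (left out, the last holds). The fingers move at their own pace and stop on an object; the grip force is fixed at half the most. Time passes only in rows, so rows that do not move let the fingers close. It gives the time, the measured TCP pose, the force and the opening at its end, in the units of the state.
- get_obs(): the state, without advancing time (a new reading comes with each control period).
- snapshot(name): name is "side" or "top"; returns (picture, depth): 480x640x3 uint8, red, green, blue; 480x640 float32, m along the optical axis (not along the pixel's ray), 0 where there is no reading.
- calibration(name): a dict with "mtx" (3x3 intrinsics, pixels), "T" (4x4, takes a point from camera to world coordinates). Camera axes: x right, y up, looking along -z (the intrinsics and any distortion apply to the point x, -y, -z); pixel columns grow to the right and rows downward; lengths in m; the calibration is good to about 2 mm. A picture is of the moment at which its call begins. calibration takes no time and is no camera call.
- close_job(): hands the job in, once; it reports no verdict.
The state is a dict: "clock": time; "joint_pos": joint angles; "qvel": joint speeds; "tau": joint torques, N m; "tool_pos": TCP position; "orientation": TCP orientation; "force": force on the tool from outside, world axes, zero at the start; "moment": the same for the moment, N m; "opening": finger opening in m.
Only numpy, scipy, OpenCV 4.12 (cv2) and the standard library are available. Lean on these libraries where they do the work, as an engineer would, in place of code of your own. Each camera call takes 0.05 s, during which the arm holds its last target. There are 200 camera calls.

### The job

Fit the loose cover on the relay box: press it straight down over the two snap hooks until both ends have clicked and it is fully home, then, without letting it come off, tug it lightly upward to make sure that both hooks hold, and let go. The plastic is brittle, so feel for the clicks and never force it, and leave the other things on the bench where they lie.

Things in the scene. Friction and masses are not known exactly. Their poses are not given: they have to be found in the camera images.
- box_rim (a point): Relay box: open black tub bolted down on a 200 x 80 mm bracket, its flat rim 92 x 64 mm, 7 mm wide, 60 to 80 mm above the bench. Relays inside reach 10 mm over the rim and fit in the cover. Point: centre of the rim's top face, where the cover's underside lies when home. x along the long side, through both hooks, y across, z up. Pressing the cover with over 30 N in all cracks the plastic.
- hook_a (a joint): Snap hook at the box's +x end: upright black tongue 4 mm thick (x), 12 mm wide (y), centred 54 mm from the rim's middle, tip 18 mm above the rim. Barb on its outer side 5.5 mm proud: top slopes from 18 to 8 mm above the rim, flat underside 6.6 mm above it. Value in rad: 0 at rest, about 0.11 bent inward to let the cover's loop pass; springs back by itself. Once clicked it bears a pull of up to 10 N.
- hook_b (a joint): The same hook at the -x end, barb outward too. Pushing the cover over both hooks takes 9 to 16 N in all, most when its underside is about 9 mm above the rim, then 3 to 8 N until both click out over its loops about 2 mm above the rim; then it drops free on to the rim. A tug that loads each hook with 2 to 4 N shows that it holds.
- cover_center (a point): Cover, loose, upright on the bench: dark grey plastic, 70 to 130 g, 48 mm high. Hollow skirt 92 (x) x 58 (y) mm, 20 mm high, flat shoulder on top; from it a dome 56 mm long (x), 36 mm wide (y), 28 mm high rises in the middle: grip it across the 36 mm. Fits the box either way round. Point: on its axis, 24 mm above its underside. x along the long side, z up.
- cover_end_a (a point): Loop at the +x end of the cover, at the bottom, 30 mm wide, out to 65 mm from the middle; a hook comes up through its slot (12 mm in x, 16 mm in y). Its cross bar is 7 mm wide, 5 mm thick, its inner edge 58 mm from the middle. Point: middle of the cross bar's underside, 61.5 mm from the cover's middle.
- cover_end_b (a point): The same loop at the -x end. Once both have clicked, the cover has about 1.6 mm of play upward before the barbs hold it.
- spare_relay_center (a point): Bystander: spare relay, black cube of 27 mm, 24 mm high, with brass blades pointing up; the point is its centre.
- spark_plug_center (a point): Bystander: spark plug, 78 mm long, lying down; the point is its centre, x along it.
- socket: Bystander: steel socket, 27 mm across and 36 mm high, standing; origin under its centre.
- wrench: Bystander: steel spanner 190 mm long, lying along its x axis; origin under its middle.
- screwdriver: Bystander: screwdriver with a black handle, lying along its x axis; origin under its middle.
- spray_can: Bystander: spray can, 65 mm across and 190 mm high, standing; origin under its centre.
- bearing_cap: Bystander: aluminium camshaft bearing cap, 70 x 24 x 28 mm; origin under its centre.
- bolt_dish: Bystander: round steel dish of bolts, 120 mm across and 22 mm high; origin under its centre.
Not all that is in view belongs to the job. Of the things that look like the part that bears cover_center, the smallest one is meant.

How it is judged (in metres and radians):
On the way, in this order (a step that is already met when the one before it is completed fails the run):
1. the cover is pressed home: both ends down on the rim (within 1 mm) with both hooks sprung back over them (z of each of cover_end_a, cover_end_b in the frame of box_rim below 0.001 m and value of joint each of hook_a, hook_b below 0.025 rad and horizontal distance between cover_center and box_rim below 0.005 m), for 0.2 s.
2. the cover is tugged upward: it has lifted against both hooks, each of which holds it with more than 1.5 N, and it stays on (z of cover_end_a in the frame of box_rim between 0.001 and 0.0045 m and z of cover_end_b in the frame of box_rim between 0.001 and 0.0045 m and contact force between cover and hook_a above 1.5 N and contact force between cover and hook_b above 1.5 N and value of joint each of hook_a, hook_b below 0.025 rad), for 0.1 s.
At the end, for the whole second after the job is handed in: The cover sits on the relay box, centred within 5 mm, both ends within 2.5 mm of the rim, both hooks sprung back over its end loops (within 0.025 rad of rest), and it is at rest and released (z of each of cover_end_a, cover_end_b in the frame of box_rim below 0.0025 m and value of joint each of hook_a, hook_b below 0.025 rad and horizontal distance between cover_center and box_rim below 0.005 m and linear speed of cover below 0.02 m/s); the robot touches nothing.
It fails at once if the cover is forced: more than 30 N between it and the relay box (contact force between cover and relay_box above 30 N).
It fails at once if the tug is too hard: a hook that has sprung back and come to rest over its loop holds the cover with more than 10 N ((value of joint each of hook_a, hook_b below 0.025 rad and z of cover_end_a in the frame of box_rim between 0.001 and 0.003 m and z of cover_end_b in the frame of box_rim between 0.001 and 0.003 m and contact force between cover and hook_a above 10 N and linear speed of cover below 0.01 m/s and velocity of joint hook_a above -0.3 rad/s) or (value of joint each of hook_a, hook_b below 0.025 rad and z of cover_end_a in the frame of box_rim between 0.001 and 0.003 m and z of cover_end_b in the frame of box_rim between 0.001 and 0.003 m and contact force between cover and hook_b above 10 N and linear speed of cover below 0.01 m/s and velocity of joint hook_b above -0.3 rad/s)).
It fails at once if another thing on the bench is moved by more than 30 mm (distance of any of spare_relay_center, spark_plug_center, socket, wrench, screwdriver, spray_can, bearing_cap, bolt_dish from where it was at the start of the episode above 0.03 m).
It also fails if it takes over 64 s, if anything falls off the work surface, if the arm or the gripper's body presses on something with over 40 N, if the wrist force passes 120 N, or if a joint passes its speed limit or range.

## Working session

There is one attempt and no reset: what is moved stays moved. The work goes in short steps, Python scripts to look and compute and a tool call to move; the robot and the scene stay as the last step left them, time stands still between calls to the robot, and variables do not carry over. Pictures are saved under pics/ and viewed, about 8 in all and at most 12, crops included, and the job is handed in when it is done.

Besides the shell and the picture viewer there is one more tool, called by a JSON object that holds its "name" and its "arguments", one argument or row to a line. move_arm: Moves the arm, as the interface text tells. Its arguments: {"type":"object","properties":{"commands":{"type":"array"},"jaw":{"type":"number"}},"required":["commands"]}

```bash
mkdir -p pics; cat > h.py <<'E'
import numpy as np, cv2
from plant import get_obs, snapshot, calibration, close_job, ctrl
def cloud(name, depth):
    c=calibration(name); K=np.array(c["mtx"]); T=np.array(c["T"])
    v,u=np.mgrid[0:480,0:640]
    x=(u-K[0,2])/K[0,0]*depth; y=(v-K[1,2])/K[1,1]*depth
    P=np.stack([x,-y,-depth,np.ones_like(depth)],-1)@T.T
    return P[...,:3]
def grab(name,tag):
    im,d=snapshot(name); cv2.imwrite(f"pics/{tag}.png",im[...,::-1]); np.save(f"pics/{tag}.npy",d)
    return im,d
E
python3 - <<'E'
from h import *
for n in("top","side"):
    im,d=grab(n,n+"0"); c=calibration(n); print(n,c,(d>0).mean())
o=get_obs();print(o)
E
```

```text
top {'mtx': array([[448.92334627,   0.        , 321.92811784],
       [  0.        , 448.92334627, 244.11186335],
       [  0.        ,   0.        ,   1.        ]]), 'T': array([[-0.02237098,  0.99505723, -0.09675045,  0.45389843],
       [-0.99968962, -0.02120336,  0.01307984, -0.00522375],
       [ 0.01096375,  0.09701303,  0.99522272,  1.06283092],
       [ 0.        ,  0.        ,  0.        ,  1.        ]])} 0.9959733072916667
side {'mtx': array([[542.21855364,   0.        , 323.91994123],
       [  0.        , 542.21855364, 238.04129399],
       [  0.        ,   0.        ,   1.        ]]), 'T': array([[ 0.94113765,  0.24145608, -0.23655631,  0.20463995],
       [-0.33801026,  0.67845233, -0.65226643, -0.95091597],
       [ 0.00299849,  0.69383096,  0.72013166,  1.08484846],
       [ 0.        ,  0.        ,  0.        ,  1.        ]])} 0.9960970052083333
{'clock': 0.1, 'joint_pos': array([ 9.16807931e+01,  2.05895964e+01,  6.38972800e-01, -1.83074383e-02,
       -7.01368201e+01, -1.65053398e+01]), 'qvel': array([-0.01083344, -0.09903843,  0.25865407,  0.07713831, -0.07220309,
       -0.04582341]), 'tau': array([-1.81586369e-03, -5.84164274e+01,  2.93750793e+01,  7.01568648e+00,
        1.01079335e-02, -6.30680302e-05]), 'tool_pos': array([0.1726341 , 0.65208992, 0.22568864]), 'orientation': array([  5.37203019,  89.91087811, -99.4587501 ]), 'force': array([-0.14843218, -0.38903369,  0.23293121]), 'moment': array([ 0.04222198, -0.05971435, -0.01551203]), 'opening': 0.08718619904024505}
```

View pics/top0.png

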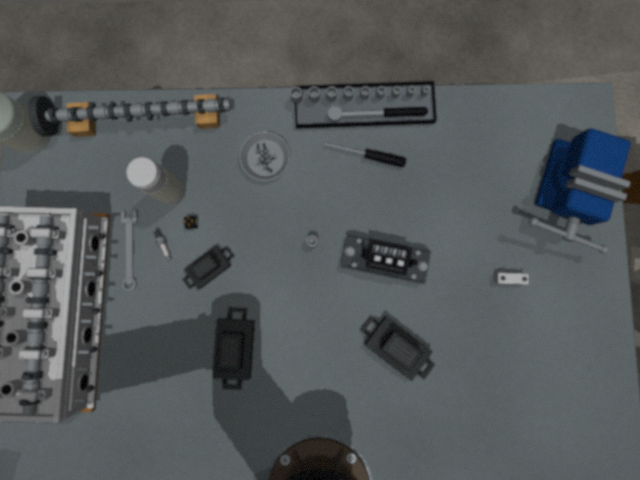

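View pics/side0.png

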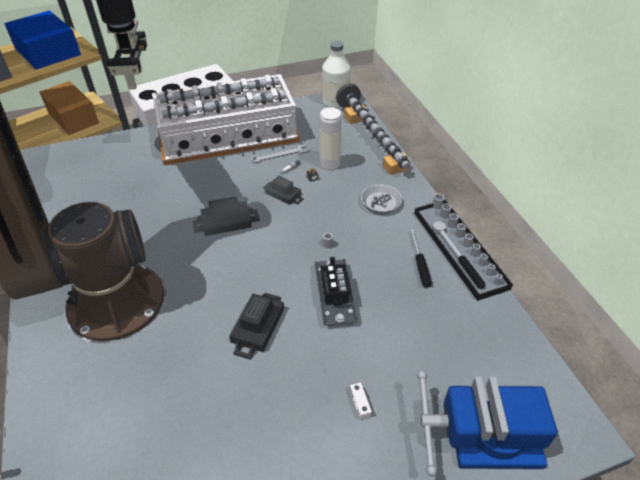

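The top view shows three look-alike covers: the small one at (208,265), and larger ones at (234,347) and (400,347). The relay box is at (387,257), with the spare relay at (191,221), plug at (163,243), socket at (312,240) and dish at (264,157).

```bash
python3 - <<'E'
from h import *
for n,bc,bb in(("top",(175,235,240,295),(335,225,440,290)),("side",(258,170,308,208),(308,250,362,330))):
    im=cv2.imread(f"pics/{n}0.png"); d=np.load(f"pics/{n}0.npy"); P=cloud(n,d)
    g=im.max(2)
    for t,b in(("cover",bc),("box",bb)):
        sl=np.s_[b[1]:b[3],b[0]:b[2]]; Q=P[sl].reshape(-1,3)
        print(n,t,"z hist",np.histogram(Q[:,2]*1e3,bins=np.arange(-6,112,6))[0])
        for lo,hi in (((.008,.06),(.04,.056),(.012,.03)) if t=="cover" else ((.045,.085),(.055,.12),(.082,.12),(.004,.02))):
            S=Q[(Q[:,2]>lo)&(Q[:,2]<hi)]
            if len(S)<5: continue
            r=cv2.minAreaRect((S[:,:2]*1e3).astype(np.float32))
            print(lo,hi,len(S),S.mean(0).round(4),np.round(r[0],1),np.round(r[1],1),round(r[2],1), np.median(S[:,2]).round(4))
    if n=="top":
        a=cv2.resize(im[235:300,170:245],None,fx=5,fy=5,interpolation=2)[:325,:375]; b2=cv2.resize(im[225:290,335:440],None,fx=5,fy=5,interpolation=2)[:325,:400]
        cv2.imwrite("pics/c1.png",cv2.convertScaleAbs(np.hstack([a,b2]),alpha=2))
E
```

```text
top cover z hist [1183 1582   77  108  469   27   17   17  163  238    0    0    0    0
    0    0    0    0    0]
0.008 0.06 1078 [0.5064 0.2469 0.0308] [508.6 248.6] [ 59.6 124.2] 35.4 0.0223
0.04 0.056 406 [0.5072 0.2495 0.0483] [507.3 250.3] [36.3 55.5] 35.9 0.0485
0.012 0.03 604 [0.5059 0.2463 0.0201] [506.8 251.1] [ 59.6 109.8] 35.4 0.0203
top box z hist [1800 1994    7    1  760  679  247    4   33  160  136  180  411  213
  155   17    0    0    0]
0.045 0.085 1291 [ 0.5175 -0.1649  0.0666] [ 517.7 -164.6] [122.  64.] 77.3 0.0672
0.055 0.12 1060 [ 0.5166 -0.1648  0.0701] [ 517.7 -164.6] [122.  64.] 77.3 0.0684
0.082 0.12 32 [ 0.5165 -0.1647  0.0845] [ 511.4 -162.7] [118.9  23.1] 77.5 0.0841
0.004 0.02 127 [ 0.5273 -0.1675  0.0095] [ 522.7 -172.7] [242.4 151.4] 88.0 0.0051
side cover z hist [658 594  78 125 140  40  32  36  87  79   0   0   0   0   0   0   0   0
   0]
0.008 0.06 585 [0.5055 0.2375 0.0285] [526.5 268.5] [139.5 116.7] 50.2 0.0224
0.04 0.056 180 [0.505  0.2431 0.047 ] [504.5 246.2] [40.8 62.8] 34.9 0.0474
0.012 0.03 305 [0.5068 0.2346 0.0193] [521.6 267.4] [138.2 112.1] 56.1 0.0189
side box z hist [1256  910    5   11  535  393  152   34   53   92   81  230  234  201
   78   15    0    0    0]
0.045 0.085 945 [ 0.5146 -0.1737  0.0664] [ 516.1 -168.7] [122.5  64.4] 76.9 0.0665
0.055 0.12 819 [ 0.5153 -0.1713  0.0693] [ 516.1 -168.7] [122.5  64.4] 76.9 0.0678
0.082 0.12 24 [ 0.5122 -0.184   0.0844] [ 510.1 -168.9] [117.5  22.9] 77.2 0.0849
0.004 0.02 138 [ 0.521  -0.1668  0.0124] [ 527.  -144.5] [256.3 136. ] 71.6 0.0174
```

View pics/c1.png

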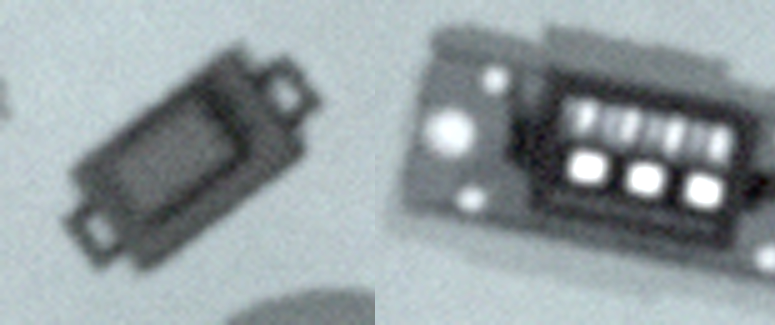

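The crop shows the cover's long axis near 125° in world and the box's near 77°. The relay tops are white, and a hook stands at each end of the box. Next I work out the moves.

```bash
cat >> h.py <<'E'
from scipy.spatial.transform import Rotation as Ro
def state():
    o=get_obs(); R=Ro.from_euler("xyz",o["orientation"],degrees=True).as_matrix()
    return o,R
def goto(p,jaw=None):
    o,R=state(); d=R.T@(np.array(p)-o["tool_pos"])*100
    a=np.degrees(np.arctan2(R[1,2],R[0,2])); print("tcp",o["tool_pos"].round(4),"toolx",R[:,0].round(4),"jaw angle",a.round(2))
    print("shift cm tool xyz",d.round(2))
    if jaw is not None:
        # spin about tool x (down): positive spin lowers world angle
        s=-((jaw-a+90)%180-90); print("spin rad",np.radians(s).round(4),"alt",np.radians(s-180*np.sign(s)).round(3),"j6",o["joint_pos"][5].round(1))
    print("force",o["force"].round(2),"mom",o["moment"].round(3),"open",round(o["opening"],4),"t",round(o["clock"],2))
E
python3 - <<'E'
from h import *
goto([.5058,.2483,.226],35.6)
E
```

```text
tcp [0.1726 0.6521 0.2257] toolx [-3.0e-04 -1.5e-03 -1.0e+00] jaw angle -104.83
shift cm tool xyz [2.000e-02 4.254e+01 3.051e+01]
spin rad 0.6906 alt -2.451 j6 -16.5
force [-0.15 -0.39  0.23] mom [ 0.042 -0.06  -0.016] open 0.0872 t 0.1
```

{"name": "move_arm", "arguments": {
  "commands": [
    [[0,2.66,1.91,0],[0,2.66,1.91,0],[0,2.66,1.91,0],[0,2.66,1.91,0],[0,2.66,1.91,0],[0,2.66,1.91,0],[0,2.66,1.91,0],[0,2.66,1.91,0]]
  ],
  "jaw": 6.5
}}

```text
clock: 0.9
tool_pos: [0.3399, 0.449, 0.2263]
orientation: [-22.5, 90.0, -127.3]
force: [0.3, 0.6, 0.9]
opening: 0.065
```

{"name": "move_arm", "arguments": {
  "commands": [
    [[0,2.66,1.91,0],[0,2.66,1.91,0],[0,2.66,1.91,0],[0,2.66,1.91,0],[0,2.66,1.91,0],[0,2.66,1.91,0],[0,2.66,1.91,0],[0,2.66,1.91,0]]
  ]
}}

```text
clock: 1.7
tool_pos: [0.5065, 0.2469, 0.2263]
orientation: [-49.8, 90.0, -154.6]
force: [0.4, 0.2, 0.1]
opening: 0.0648
```

{"name": "move_arm", "arguments": {
  "commands": [
    [[0,0,0,0.115],[0,0,0,0.115],[0,0,0,0.115],[0,0,0,0.115],[0,0,0,0.115],[0,0,0,0.115],[0,0,0,0],[0,0,0,0]]
  ]
}}

```text
clock: 2.5
tool_pos: [0.5058, 0.2481, 0.2263]
orientation: [-5.7, 90.0, -149.9]
force: [0.2, -0.3, -0.5]
opening: 0.0651
```

```bash
python3 - <<'E'
from h import *
goto([.5058,.2483,.026],35.6)
E
```

```text
tcp [0.5058 0.2481 0.2263] toolx [-4.e-04 -2.e-04 -1.e+00] jaw angle -144.17
shift cm tool xyz [ 2.003e+01 -2.000e-02 -2.000e-02]
spin rad 0.004 alt -3.138 j6 -10.2
force [ 0.24 -0.33 -0.48] mom [ 0.076 -0.012  0.047] open 0.0651 t 2.5
```

{"name": "move_arm", "arguments": {
  "commands": [
    [[3,0,0,0],[3,0,0,0],[3,0,0,0],[3,0,0,0],[3,0,0,0],[2.5,0,0,0],[1.5,0,0,0],[0.5,0,0,0]]
  ]
}}

```text
clock: 3.3
tool_pos: [0.5051, 0.2473, 0.0297]
orientation: [7.3, 89.8, -136.9]
force: [0.4, 0.1, 0.6]
opening: 0.0652
```

{"name": "move_arm", "arguments": {
  "commands": [
    [[0.3,0,0,0],[0.3,0,0,0],[0.2,0,0,0],[0,0,0,0],[0,0,0,0]]
  ]
}}

```text
clock: 3.8
tool_pos: [0.5062, 0.2484, 0.0241]
orientation: [-172.9, 89.9, 42.7]
force: [0.3, -1.0, -0.4]
opening: 0.0652
```

{"name": "move_arm", "arguments": {
  "commands": [
    [[0,0,0,0],[0,0,0,0],[0,0,0,0],[0,0,0,0],[0,0,0,0],[0,0,0,0],[0,0,0,0]]
  ],
  "jaw": 2.0
}}

```text
clock: 4.5
tool_pos: [0.5061, 0.2483, 0.0236]
orientation: [178.8, 90.0, 34.4]
force: [0.2, 0.7, 0.3]
opening: 0.0356
```

{"name": "move_arm", "arguments": {
  "commands": [
    [[-0.5,0,0,0],[-1.5,0,0,0],[-3,0,0,0],[-3,0,0,0],[-3,0,0,0],[-3,0,0,0],[-1,0,0,0],[0,0,0,0]]
  ]
}}

```text
clock: 5.3
tool_pos: [0.5064, 0.2486, 0.175]
orientation: [-168.9, 89.8, 46.7]
force: [-0.2, 0.1, -0.4]
opening: 0.0359
```

{"name": "move_arm", "arguments": {
  "commands": [
    [[0,0,0,0.106],[0,0,0,0.106],[0,0,0,0.106],[0,0,0,0.106],[0,0,0,0.106],[0,0,0,0.106],[0,0,0,0.106],[0,0,0,0.106]]
  ]
}}

```text
clock: 6.1
tool_pos: [0.505, 0.2474, 0.1713]
orientation: [48.8, 89.8, -144.4]
force: [-0.3, -0.6, -1.0]
opening: 0.0358
```

```bash
python3 - <<'E'
from h import *
goto([.5169,-.1667,.174],-12.8)
E
```

```text
tcp [0.505  0.2474 0.1713] toolx [-0.0029 -0.0021 -1.    ] jaw angle 166.78
shift cm tool xyz [ -0.19  40.04 -10.63]
spin rad -0.0074 alt 3.134 j6 -59.2
force [-0.27 -0.57 -1.05] mom [ 0.081 -0.155 -0.029] open 0.0358 t 6.1
```

{"name": "move_arm", "arguments": {
  "commands": [
    [[0,1.5,-0.4,0],[0,2.5,-0.66,0],[0,2.5,-0.66,0],[0,2.5,-0.66,0],[0,2.5,-0.66,0],[0,2.5,-0.66,0],[0,2.5,-0.66,0],[0,2.5,-0.66,0]]
  ]
}}

```text
clock: 6.9
tool_pos: [0.5111, 0.0498, 0.1722]
orientation: [30.5, 89.9, -162.3]
force: [0.8, -0.1, -0.5]
opening: 0.036
```

{"name": "move_arm", "arguments": {
  "commands": [
    [[0,2.5,-0.66,0],[0,2.5,-0.66,0],[0,2.5,-0.66,0],[0,2.5,-0.66,0],[0,2.5,-0.66,0],[0,2.5,-0.66,0],[0,2.5,-0.66,0],[0,3.0,-0.96,0]]
  ]
}}

```text
clock: 7.7
tool_pos: [0.5193, -0.1618, 0.1722]
orientation: [3.0, 89.9, 170.2]
force: [1.0, 0.1, -1.1]
opening: 0.0357
```

{"name": "move_arm", "arguments": {
  "commands": [
    [[0,0.5,0,0],[0,0,0,-0.007],[0,0,0,0],[0,0,0,0],[0,0,0,0]]
  ]
}}

```text
clock: 8.2
tool_pos: [0.5196, -0.1647, 0.1736]
orientation: [-104.2, 90.0, 63.3]
force: [-0.6, -0.6, -1.0]
opening: 0.0356
```

```bash
python3 - <<'E'
from h import *
goto([.5169,-.1667,.16],-12.8)
a,_=grab("top","top1"); b,_=grab("side","side1")
A=cv2.resize(a[190:320,320:450],(390,390),interpolation=2);B=cv2.resize(b[190:330,270:400],(390,420),interpolation=2)[:390]
cv2.imwrite("pics/c2.png",cv2.convertScaleAbs(np.hstack([A,B])[...,::-1],alpha=2))
E
```

```text
tcp [ 0.5196 -0.1647  0.1736] toolx [ 0.e+00  1.e-04 -1.e+00] jaw angle 167.53
shift cm tool xyz [1.36 0.25 0.22]
spin rad 0.0058 alt -3.136 j6 -15.5
force [-0.64 -0.58 -0.98] mom [ 0.068 -0.119  0.008] open 0.0356 t 8.2
```

View pics/c2.png

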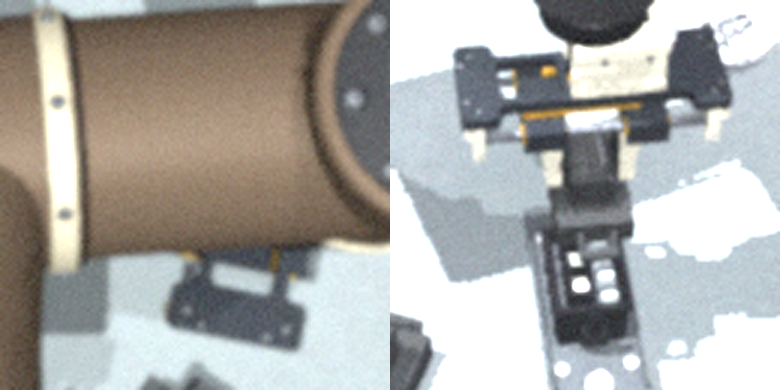

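The top view (left) is blocked by the arm. The side view (right) shows the cover held level above the box. I centre and lower it, then measure in the side depth.

{"name": "move_arm", "arguments": {
  "commands": [
    [[0,0.25,0.22,0],[0,0,0,0.006],[1.5,0,0,0],[2,0,0,0],[1,0,0,0],[0.5,0,0,0],[0,0,0,0],[0,0,0,0]]
  ]
}}

```text
clock: 9.1
tool_pos: [0.5175, -0.1675, 0.1242]
orientation: [177.2, 90.0, -15.7]
force: [-0.6, -0.1, -0.7]
opening: 0.0358
```

```bash
cat > m.py <<'E'
from h import *
import sys
goto([.517,-.1666,.1236],-12.8)
b,d=grab("side",sys.argv[1])
P=cloud("side",d); P0=cloud("side",np.load("pics/side0.npy"))
th=np.radians(77.2); ex=np.array([np.cos(th),np.sin(th)]); ey=np.array([-ex[1],ex[0]])
o,R=state(); tz=o["tool_pos"][2]; c=np.array([.5161,-.1687])
def loc(P): 
    Q=P.reshape(-1,3); return np.c_[(Q[:,:2]-c)@ex,(Q[:,:2]-c)@ey,Q[:,2]]*1e3
L=loc(P); L0=loc(P0)
w=lambda L,lo,hi:L[(abs(L[:,0])<90)&(abs(L[:,1])<50)&(L[:,2]>lo)&(L[:,2]<hi)]
def prof(name,S,bins):
    for lo in bins:
        s=S[(S[:,0]>=lo)&(S[:,0]<lo+6)]
        if len(s)>3: print(name,"x",lo,"n",len(s),"y",np.percentile(s[:,1],[0,4,50,96,100]).round(1),"z",np.percentile(s[:,2],[5,50,95]).round(1))
u=(tz-.0236)*1e3; print("underside~",u)
prof("cov",w(L,u-1,u+25),range(-72,72,6)); prof("box0",w(L0,55,90),range(-72,72,6))
B=cv2.resize(b[200:330,280:380],(600,780),interpolation=2)[:600]
cv2.imwrite(f"pics/{sys.argv[1]}c.png",cv2.convertScaleAbs(B[...,::-1],alpha=2.5))
E
python3 m.py side2
```

```text
tcp [ 0.5175 -0.1675  0.1242] toolx [ 8.e-04 -2.e-04 -1.e+00] jaw angle 167.12
shift cm tool xyz [ 0.06 -0.07  0.06]
spin rad -0.0015 alt 3.14 j6 -15.6
force [-0.64 -0.13 -0.74] mom [ 0.07  -0.104 -0.012] open 0.0358 t 9.1
underside~ 100.7080707549423
cov x -72 n 5 y [-12.3 -10.8   1.6   7.8   8.5] z [105.1 106.  106.8]
cov x -66 n 27 y [-12.6 -10.5  -1.3  15.3  15.4] z [100.7 106.  107.8]
cov x -60 n 23 y [-13.4 -11.7   5.2  16.7  16.8] z [101.7 104.7 113.8]
cov x -54 n 30 y [-26.2 -24.   -7.3  24.1  29.5] z [104.2 112.7 121.2]
cov x -48 n 139 y [-27.4 -24.9   3.1  26.7  29.3] z [102.8 114.4 122.3]
cov x -42 n 61 y [-25.8 -24.3   4.9  30.6  30.7] z [109.2 119.8 122.8]
cov x -36 n 46 y [-26.4 -24.4  -3.   28.2  29.7] z [117.6 120.1 123.2]
cov x -30 n 55 y [-27.4 -24.5   3.7  27.1  29.3] z [117.4 120.8 125.2]
cov x -24 n 21 y [-25.3 -23.5  23.8  30.8  30.9] z [103.6 120.1 123.2]
cov x -18 n 18 y [-26.4 -26.4   0.6  30.1  30.3] z [117.7 119.4 122.9]
cov x -12 n 20 y [-32.1 -28.5  22.2  29.   29.3] z [117.1 120.5 125.6]
cov x -6 n 6 y [-25.7 -24.9  25.1  31.   31. ] z [106.3 115.7 118.9
[... 711 characters left out ...]
  28.6  30.6] z [61.4 71.2 79.1]
box0 x 0 n 50 y [-31.1 -28.9  -4.2  28.   30.1] z [58.1 68.5 78.3]
box0 x 6 n 45 y [-29.4 -27.3   2.6  29.3  31.8] z [59.7 68.1 78.4]
box0 x 12 n 39 y [-30.9 -30.4   4.4  30.   31.5] z [60.2 68.5 79.2]
box0 x 18 n 47 y [-31.2 -26.7   3.1  28.7  30.7] z [59.4 68.  78.6]
box0 x 24 n 45 y [-31.9 -29.7   0.5  29.7  32. ] z [62.3 68.8 78.9]
box0 x 30 n 38 y [-31.  -29.6   6.8  31.3  31.9] z [64.  69.6 79. ]
box0 x 36 n 42 y [-29.4 -27.5  -7.   28.3  30.7] z [57.8 65.  77.2]
box0 x 42 n 35 y [-32.4 -30.1 -14.8  29.1  30.3] z [60.1 65.7 69.5]
box0 x 48 n 18 y [-5.8 -5.7 -0.5 11.9 22. ] z [63.4 75.4 85.7]
box0 x 54 n 24 y [-6.2 -3.9  1.2  6.3  6.3] z [61.4 73.1 85.3]
```

View pics/side2c.png

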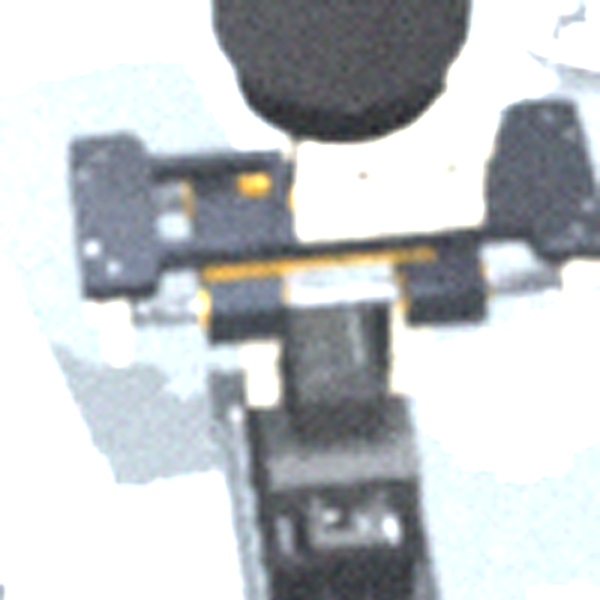

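```bash
cat > m2.py <<'E'
import sys; sys.argv=["","sideX_"+sys.argv[1]]
exec(open("m.py").read().split("u=(tz")[0])
u=(tz-.0236)*1e3
A=w(L,u+3,u+17); f=A[(abs(A[:,1])<24)&(A[:,0]<-38)&(A[:,0]>-57)&(abs(A[:,1])>(17 if 0 else 0))]
f=f[f[:,2]>u+7]
B=w(L0,50,63); g=B[(abs(B[:,1])<26)&(abs(B[:,1])>9)&(B[:,0]<-38)&(B[:,0]>-57)]
print("front face cover",len(f),np.median(f[:,0]),f[:,0].std(),"box",len(g),np.median(g[:,0]),g[:,0].std())
print("slope cover",np.polyfit(f[:,1],f[:,0],1)," box",np.polyfit(g[:,1],g[:,0],1))
lp=w(L,u+1.5,u+8); lp=lp[lp[:,0]<-52]; print("loop y mid",(lp[:,1].min()+lp[:,1].max())/2,np.percentile(lp[:,1],[3,97]),"xmin",np.sort(lp[:,0])[:8].round(1))
hk=w(L0,72,90); hk=hk[hk[:,0]<-50]; print("hookB y",np.percentile(hk[:,1],[3,50,97]),"x",np.percentile(hk[:,0],[3,50,97]))
hk=w(L0,72,90); hk=hk[hk[:,0]>50]; print("hookA y",np.percentile(hk[:,1],[3,50,97]),"x",np.percentile(hk[:,0],[3,50,97]))
sh=w(L,u+16,u+24); sh=sh[(sh[:,0]<-8)&(sh[:,0]>-44)]; print("skirt y",np.percentile(sh[:,1],[1,2,98,99]),(sh[:,1].min()+sh[:,1].max())/2)
E
python3 m2.py a
```

```text
tcp [ 0.5175 -0.1675  0.1243] toolx [ 1.1e-03 -2.0e-04 -1.0e+00] jaw angle 167.12
shift cm tool xyz [ 0.07 -0.07  0.07]
spin rad -0.0014 alt 3.14 j6 -15.6
force [ 0.7   0.18 -0.36] mom [ 0.039 -0.086 -0.064] open 0.0361 t 9.15
front face cover 68 -46.16327647193569 3.583612358346862 box 37 -42.296627184060426 1.3927084462301096
slope cover [-4.36552085e-02 -4.69695998e+01]  box [ 1.41863490e-02 -4.17582268e+01]
loop y mid 1.421969998264382 [-12.46033657  15.72520085] xmin [-70.1 -68.1 -67.5 -66.7 -66.5 -66.3 -66.1 -65.8]
hookB y [-5.29402474 -0.12749006  6.07451923] x [-60.44592784 -56.24401772 -51.99224362]
hookA y [-5.90445043 -0.60939237  5.78950245] x [51.68953724 54.82466586 59.18538611]
skirt y [-26.11954938 -25.82061579  30.08078414  30.36896187] 1.9297903497489113
```

{"name": "move_arm", "arguments": {
  "commands": [
    [[0,-0.05,-0.16,0],[0.5,0,0,0],[0.4,0,0,0],[0.3,0,0,0],[0,0,0,0],[0,0,0,0]]
  ]
}}

```text
clock: 9.8
tool_pos: [0.5186, -0.1673, 0.1114]
orientation: [23.4, 90.0, -169.5]
force: [0.4, 0.2, -1.6]
opening: 0.0358
```

```bash
python3 m2.py b; python3 m2.py c | tail -6
```

```text
tcp [ 0.5186 -0.1673  0.1114] toolx [-4.e-04 -1.e-04 -1.e+00] jaw angle 167.11
shift cm tool xyz [-1.22 -0.03  0.17]
spin rad -0.0015 alt 3.14 j6 -15.6
force [ 0.44  0.21 -1.57] mom [ 0.136 -0.113 -0.015] open 0.0358 t 9.8
front face cover 68 -45.84213358334205 3.4040506156346506 box 37 -42.296627184060426 1.3927084462301096
slope cover [ 9.00014934e-03 -4.67409936e+01]  box [ 1.41863490e-02 -4.17582268e+01]
loop y mid 0.7805668537332018 [-13.37566009  15.0760702 ] xmin [-67.7 -67.3 -66.5 -66.3 -66.1 -65.9 -65.7 -65.6]
hookB y [-5.29402474 -0.12749006  6.07451923] x [-60.44592784 -56.24401772 -51.99224362]
hookA y [-5.90445043 -0.60939237  5.78950245] x [51.68953724 54.82466586 59.18538611]
skirt y [-28.10363941 -27.64246865  29.22556878  29.71522033] 0.6621664264654346
front face cover 71 -45.772624384615625 3.4841129937157413 box 37 -42.296627184060426 1.3927084462301096
slope cover [-8.85226208e-03 -4.60441619e+01]  box [ 1.41863490e-02 -4.17582268e+01]
loop y mid 0.21072417831511547 [-13.5771845   14.11800926] xmin [-66.9 -66.6 -65.7 -65.7 -65.4 -65.4 -65.3 -65.1]
hookB y [-5.29402474 -0.12749006  6.07451923] x [-60.44592784 -56.24401772 -51.99224362]
hookA y [-5.90445043 -0.60939237  5.78950245] x [51.68953724 54.82466586 59.18538611]
skirt y [-27.85683555 -27.42829843  29.48240839  29.7235161 ] 0.8945004337138123
```

{"name": "move_arm", "arguments": {
  "commands": [
    [[0.1,0,-0.05,0],[0.1,0,0,0],[0.1,0,0,0],[0.1,0,0,0],[0.1,0,0,0],[0,0,0,0]]
  ]
}}

```text
clock: 10.5
tool_pos: [0.5194, -0.1673, 0.1067]
orientation: [-152.9, 90.0, 14.2]
force: [-0.4, 0.9, 0.2]
opening: 0.0358
```

{"name": "move_arm", "arguments": {
  "commands": [
    [[0.1,0,0,0],[0.1,0,0,0],[0,0,0,0],[0,0,0,0]]
  ]
}}

```text
clock: 10.9
tool_pos: [0.5195, -0.1673, 0.1048]
orientation: [-165.3, 90.0, 1.8]
force: [0.6, 2.2, 1.9]
opening: 0.0359
```

```bash
python3 m2.py d
```

```text
tcp [ 0.5195 -0.1673  0.1048] toolx [ 8.e-04  0.e+00 -1.e+00] jaw angle 167.11
shift cm tool xyz [-1.88 -0.01  0.26]
spin rad -0.0015 alt 3.14 j6 -15.6
force [0.57 2.17 1.88] mom [ 1.021 -0.538 -0.012] open 0.0359 t 10.9
front face cover 70 -45.99300879129305 3.89773797971437 box 37 -42.296627184060426 1.3927084462301096
slope cover [-3.98857152e-02 -4.67313056e+01]  box [ 1.41863490e-02 -4.17582268e+01]
loop y mid 0.38048430671996947 [-13.50953357  14.43411018] xmin [-66.6 -66.2 -65.5 -65.5 -64.9 -64.8 -63.8 -63.8]
hookB y [-5.29402474 -0.12749006  6.07451923] x [-60.44592784 -56.24401772 -51.99224362]
hookA y [-5.90445043 -0.60939237  5.78950245] x [51.68953724 54.82466586 59.18538611]
skirt y [-28.80858009 -28.26204123  28.39852488  28.49669605] -0.02583309363484254
```

Hook A has touched first (force is +2.2 N along the box's +x), so I shift the cover slightly toward +x and check the force again.

{"name": "move_arm", "arguments": {
  "commands": [
    [[0,-0.08,0,0],[0,0,0,0],[0,0,0,0]]
  ]
}}

```text
clock: 11.25
tool_pos: [0.5195, -0.1667, 0.1047]
orientation: [175.6, 90.0, -17.3]
force: [1.1, 1.0, 2.2]
opening: 0.0359
```

{"name": "move_arm", "arguments": {
  "commands": [
    [[0.05,0,0,0],[0.05,0,0,0],[0,0,0,0],[0,0,0,0]]
  ]
}}

```text
clock: 11.65
tool_pos: [0.5194, -0.1667, 0.1039]
orientation: [153.7, 90.0, -39.2]
force: [-0.2, 0.6, 5.3]
opening: 0.0357
```

```bash
python3 -c "
from h import *
goto([.52,-.167,.1],-12.8)"
```

```text
tcp [ 0.5194 -0.1667  0.1039] toolx [ 4.e-04 -3.e-04 -1.e+00] jaw angle 167.12
shift cm tool xyz [ 0.39  0.01 -0.06]
spin rad -0.0014 alt 3.14 j6 -15.7
force [-0.25  0.6   5.33] mom [ 0.595 -0.344  0.019] open 0.0357 t 11.65
```

```bash
cat > avg.py <<'E'
from h import *
F=[];M=[]
for i in range(5):
    snapshot("side"); o,R=state(); F.append(o["force"]);M.append(o["moment"])
print("F",np.mean(F,0).round(2),np.std(F,0).round(2),"M",np.mean(M,0).round(3),np.std(M,0).round(3),"tcp",o["tool_pos"].round(4),R[:,0].round(4),o["clock"],o["opening"])
E
python3 avg.py
```

```text
F [0.56 0.83 5.01] [0.26 0.29 0.42] M [ 0.586 -0.327 -0.014] [0.018 0.031 0.045] tcp [ 0.5195 -0.1667  0.1039] [ 4.e-04 -3.e-04 -1.e+00] 11.9 0.03576945698286311
```

{"name": "move_arm", "arguments": {
  "commands": [
    [[0,-0.05,0,0],[0,0,0,0]]
  ]
}}

```text
clock: 12.1
tool_pos: [0.5195, -0.1663, 0.1039]
orientation: [140.4, 90.0, -52.4]
force: [1.2, 1.0, 4.9]
opening: 0.0358
```

```bash
python3 avg.py
```

```text
F [0.61 0.82 5.25] [0.75 0.33 0.37] M [ 0.35  -0.319  0.02 ] [0.017 0.01  0.028] tcp [ 0.5196 -0.1663  0.1039] [ 4.e-04 -4.e-04 -1.e+00] 12.35 0.036321366525128546
```

{"name": "move_arm", "arguments": {
  "commands": [
    [[0,-0.04,0,0],[0.05,0,0,0],[0.05,0,0,0],[0,0,0,0]]
  ]
}}

```text
clock: 12.75
tool_pos: [0.5197, -0.1661, 0.1032]
orientation: [135.9, 90.0, -56.9]
force: [-0.1, 0.9, 6.5]
opening: 0.0358
```

```bash
python3 avg.py
```

```text
F [-0.39  0.25  7.91] [0.21 0.61 0.68] M [ 0.221 -0.03  -0.024] [0.022 0.015 0.025] tcp [ 0.5197 -0.1661  0.1032] [ 4.e-04 -7.e-04 -1.e+00] 13.0 0.03594070595456368
```

Lateral force and moment are nearly balanced now. I keep pressing in small steps.

{"name": "move_arm", "arguments": {
  "commands": [
    [[0.05,0,0,0],[0.05,0,0,0],[0,0,0,0]]
  ]
}}

```text
clock: 13.3
tool_pos: [0.5198, -0.1661, 0.1025]
orientation: [148.6, 89.9, -44.2]
force: [-2.2, -0.1, 9.9]
opening: 0.036
```

{"name": "move_arm", "arguments": {
  "commands": [
    [[0.05,0,0,0],[0.05,0,0,0],[0,0,0,0]]
  ]
}}

```text
clock: 13.6
tool_pos: [0.5201, -0.1662, 0.1018]
orientation: [158.3, 89.9, -34.6]
force: [-0.8, 0.2, 11.2]
opening: 0.0358
```

```bash
python3 avg.py
```

```text
F [-0.94  0.44 11.54] [0.29 0.33 0.45] M [ 0.307  0.269 -0.023] [0.02  0.023 0.024] tcp [ 0.5201 -0.1662  0.1018] [ 0.0013 -0.001  -1.    ] 13.85 0.03593816514637953
```

{"name": "move_arm", "arguments": {
  "commands": [
    [[0.05,0,0,0],[0.05,0,0,0],[0,0,0,0]]
  ]
}}

```text
clock: 14.15
tool_pos: [0.5204, -0.1661, 0.1006]
orientation: [169.3, 89.9, -23.6]
force: [-0.0, -0.8, 9.1]
opening: 0.0356
```

{"name": "move_arm", "arguments": {
  "commands": [
    [[0.05,0,0,0],[0.05,0,0,0],[0,0,0,0]]
  ]
}}

```text
clock: 14.45
tool_pos: [0.5205, -0.1661, 0.0996]
orientation: [170.1, 89.9, -22.8]
force: [1.7, 0.5, 5.5]
opening: 0.036
```

```bash
python3 avg.py
```

```text
F [ 1.72 -0.02  6.54] [0.29 0.73 0.57] M [-0.209 -0.681 -0.072] [0.032 0.014 0.024] tcp [ 0.5205 -0.1661  0.0994] [ 1.8e-03 -9.0e-04 -1.0e+00] 14.7 0.03549491779744953
```

{"name": "move_arm", "arguments": {
  "commands": [
    [[0.05,0,-0.06,0],[0.05,0,0,0],[0.05,0,0,0],[0,0,0,0]]
  ]
}}

```text
clock: 15.1
tool_pos: [0.5203, -0.166, 0.0971]
orientation: [158.0, 90.0, -34.8]
force: [2.0, -0.9, 3.9]
opening: 0.036
```

```bash
python3 avg.py
```

```text
F [ 2.14 -0.71  4.24] [0.62 0.51 0.29] M [-0.2   -0.916  0.014] [0.017 0.04  0.012] tcp [ 0.5203 -0.1659  0.0971] [ 4.e-04 -1.e-04 -1.e+00] 15.35 0.03551348552678975
```

{"name": "move_arm", "arguments": {
  "commands": [
    [[0.05,0,-0.1,0],[0.05,0,0,0],[0,0,0,0],[0,0,0,0]]
  ]
}}

```text
clock: 15.75
tool_pos: [0.5204, -0.166, 0.0958]
orientation: [5.9, 89.9, 173.0]
force: [-1.3, 0.5, 4.4]
opening: 0.0359
```

```bash
python3 avg.py
```

```text
F [-0.33  0.1   3.45] [0.65 0.2  0.27] M [0.119 0.198 0.008] [0.041 0.092 0.017] tcp [ 0.5205 -0.166   0.0958] [-1.1e-03  1.0e-04 -1.0e+00] 16.0 0.03608458869376847
```

{"name": "move_arm", "arguments": {
  "commands": [
    [[0.05,0,0,0],[0.05,0,0,0],[0.05,0,0,0],[0,0,0,0]]
  ]
}}

```text
clock: 16.4
tool_pos: [0.5209, -0.1661, 0.0945]
orientation: [6.8, 90.0, 173.9]
force: [-1.6, -0.0, 3.7]
opening: 0.0353
```

```bash
python3 avg.py
```

```text
F [-1.28 -0.22  3.63] [0.56 0.33 0.27] M [0.06  0.385 0.006] [0.025 0.037 0.034] tcp [ 0.5209 -0.1661  0.0945] [-3.e-04 -0.e+00 -1.e+00] 16.65 0.03580512701161553
```

{"name": "move_arm", "arguments": {
  "commands": [
    [[0.05,0,0,0],[0.05,0,0,0],[0,0,0,0]]
  ]
}}

```text
clock: 16.95
tool_pos: [0.5203, -0.1658, 0.0925]
orientation: [-7.0, 89.9, 160.0]
force: [0.0, 0.6, -5.4]
opening: 0.0356
```

```bash
python3 avg.py
```

```text
F [ 0.01  1.25 -7.05] [0.34 0.24 1.63] M [ 0.516 -0.085 -0.016] [0.053 0.018 0.036] tcp [ 0.5203 -0.1658  0.0926] [-1.7e-03  5.0e-04 -1.0e+00] 17.2 0.035930968398188004
```

Force flipped to −7 N, so at least one hook has snapped and is pulling down on the loop. I ease down onto the rim.

{"name": "move_arm", "arguments": {
  "commands": [
    [[0.05,0,0,0],[0.05,0,0,0],[0,0,0,0],[0,0,0,0]]
  ]
}}

```text
clock: 17.6
tool_pos: [0.521, -0.1662, 0.0926]
orientation: [62.6, 90.0, -130.3]
force: [-1.1, 1.0, -5.5]
opening: 0.036
```

```bash
python3 avg.py
```

```text
F [-1.33 -0.15 -4.97] [0.47 0.36 0.53] M [ 0.12   0.341 -0.004] [0.052 0.043 0.026] tcp [ 0.521  -0.1661  0.0926] [-1.e-04 -0.e+00 -1.e+00] 17.85 0.03579572960634968
```

{"name": "move_arm", "arguments": {
  "commands": [
    [[0.05,0,0,0],[0.05,0,0,0],[0,0,0,0],[0,0,0,0]]
  ]
}}

```text
clock: 18.25
tool_pos: [0.5215, -0.1661, 0.0919]
orientation: [-174.9, 89.9, -7.8]
force: [-1.2, -0.0, -0.4]
opening: 0.0361
```

```bash
python3 avg.py; python3 m.py side5 | grep cov
```

```text
F [-0.22 -0.18 -1.16] [0.5  0.59 0.67] M [ 0.105 -0.034 -0.011] [0.025 0.053 0.024] tcp [ 0.5213 -0.1661  0.0917] [ 6.e-04 -0.e+00 -1.e+00] 18.5 0.035913368382973467
cov x -66 n 32 y [-16.3 -14.   -0.8  11.6  12.3] z [67.8 73.  79.5]
cov x -60 n 36 y [-17.2 -15.   -1.5  12.6  13.6] z [69.3 74.  85. ]
cov x -54 n 32 y [-25.  -15.6  -3.5  12.3  12.8] z [71.2 80.6 85.7]
cov x -48 n 114 y [-31.4 -28.4   0.4  26.2  31.2] z [67.8 80.1 89.9]
cov x -42 n 66 y [-31.7 -27.6   3.4  26.   28.3] z [73.3 87.  91.1]
cov x -36 n 51 y [-30.1 -27.9   1.5  27.4  29.7] z [71.7 87.7 90.2]
cov x -30 n 53 y [-30.3 -28.   -2.2  28.5  31.5] z [76.8 88.  91.9]
cov x -24 n 27 y [-29.5 -29.3   7.   25.8  28.5] z [83.5 87.  90.6]
cov x -18 n 19 y [-30.6 -28.3  18.   28.9  32.2] z [68.5 86.7 91.8]
cov x -12 n 17 y [-28.7 -28.5  17.6  28.8  31.9] z [72.6 86.7 89.8]
cov x -6 n 14 y [-29.7 -28.3  23.8  31.   31.3] z [68.1 86.3 87.5]
cov x 0 n 5 y [27.8 27.9 28.  29.8 30.1] z [67.8 71.4 80.2]
```

View pics/side5c.png

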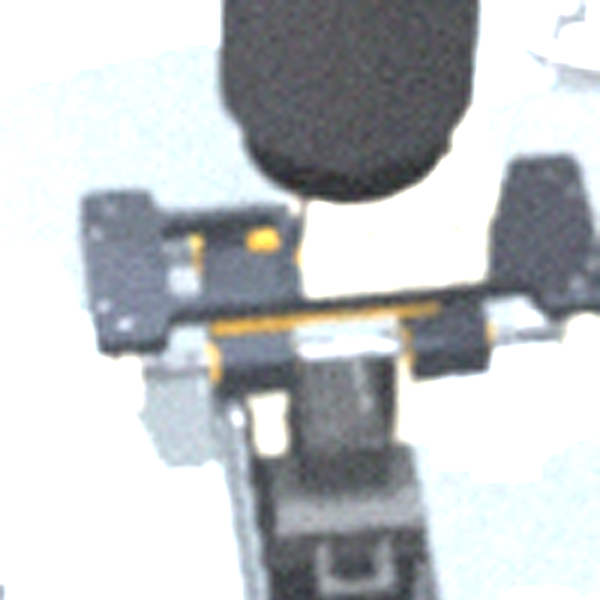

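The side view shows the near loop down around its hook and the shoulder at z ≈ 87 mm, which is rim height plus 20. The force is back to just the cover's weight. I press lightly to confirm that it bottoms on the rim.

{"name": "move_arm", "arguments": {
  "commands": [
    [[0.05,0,0,0],[0.05,0,0,0],[0,0,0,0]]
  ]
}}

```text
clock: 18.85
tool_pos: [0.5212, -0.1661, 0.0909]
orientation: [175.5, 90.0, -17.3]
force: [-1.3, 1.4, 3.0]
opening: 0.0359
```

```bash
python3 avg.py
```

```text
F [-1.6   1.02  4.47] [0.4  0.4  0.91] M [0.528 0.57  0.009] [0.048 0.075 0.017] tcp [ 0.5212 -0.1661  0.0909] [ 4.e-04 -1.e-04 -1.e+00] 19.1 0.03588087444323399
```

{"name": "move_arm", "arguments": {
  "commands": [
    [[0.04,0,0,0],[0,0,0,0],[0,0,0,0]]
  ]
}}

```text
clock: 19.4
tool_pos: [0.5212, -0.1661, 0.0909]
orientation: [175.7, 90.0, -17.2]
force: [-2.7, 1.8, 9.0]
opening: 0.0361
```

```bash
python3 avg.py
```

```text
F [-3.    2.18  9.14] [0.46 0.41 0.37] M [ 0.901  1.152 -0.037] [0.015 0.023 0.014] tcp [ 0.5212 -0.1661  0.0909] [ 5.e-04 -1.e-04 -1.e+00] 19.65 0.035683706737416804
```

Hard stop at TCP z = 0.0909, so it is home. Now the tug, slowly.

{"name": "move_arm", "arguments": {
  "commands": [
    [[-0.05,0,0,0],[-0.05,0,0,0],[-0.05,0,0,0],[-0.05,0,0,0],[-0.03,0,0,0],[0,0,0,0]]
  ]
}}

```text
clock: 20.25
tool_pos: [0.521, -0.1661, 0.0923]
orientation: [11.9, 90.0, 179.0]
force: [-0.4, -0.5, -0.9]
opening: 0.0359
```

```bash
python3 avg.py
```

```text
F [ 0.01 -0.02 -1.17] [0.5  0.91 0.42] M [ 0.086 -0.061 -0.021] [0.011 0.018 0.02 ] tcp [ 0.5211 -0.1661  0.0924] [ 0.  0. -1.] 20.5 0.03568189037395127
```

{"name": "move_arm", "arguments": {
  "commands": [
    [[-0.03,0,0,0],[0,0,0,0],[0,0,0,0]]
  ]
}}

```text
clock: 20.8
tool_pos: [0.521, -0.1661, 0.0926]
orientation: [0.8, 90.0, 167.9]
force: [2.0, 0.1, -4.6]
opening: 0.0355
```

```bash
python3 avg.py
```

```text
F [ 1.27 -0.55 -5.29] [0.52 0.5  0.48] M [-0.139 -0.513 -0.021] [0.019 0.034 0.041] tcp [ 0.521  -0.166   0.0926] [-3.e-04  1.e-04 -1.e+00] 21.05 0.035635431497834984
```

{"name": "move_arm", "arguments": {
  "commands": [
    [[-0.03,0,0,0],[0,0,0,0],[0,0,0,0]]
  ]
}}

```text
clock: 21.35
tool_pos: [0.5209, -0.166, 0.0927]
orientation: [-6.8, 90.0, 160.3]
force: [2.8, -1.0, -11.0]
opening: 0.0359
```

```bash
python3 avg.py
```

```text
F [  3.61  -1.2  -13.51] [0.57 0.38 1.23] M [-0.534 -1.423  0.009] [0.031 0.07  0.03 ] tcp [ 0.5209 -0.166   0.0927] [-4.e-04  1.e-04 -1.e+00] 21.6 0.035654593303397576
```

Both hooks are loaded (about 12 N in all, shared roughly 60/40), so they hold. I ease down and release.

{"name": "move_arm", "arguments": {
  "commands": [
    [[0.05,0,0,0],[0.05,0,0,0],[0.05,0,0,0],[0.05,0,0,0],[0.02,0,0,0],[0,0,0,0],[0,0,0,0]]
  ]
}}

```text
clock: 22.3
tool_pos: [0.5211, -0.1661, 0.0911]
orientation: [179.1, 90.0, -13.8]
force: [-0.2, -0.1, -0.8]
opening: 0.0358
```

```bash
python3 avg.py
```

```text
F [ 0.11 -0.08 -0.64] [0.38 0.42 0.53] M [ 0.118 -0.058  0.002] [0.022 0.042 0.029] tcp [ 0.5211 -0.1661  0.0909] [-0.e+00 -1.e-04 -1.e+00] 22.55 0.036004329455322795
```

{"name": "move_arm", "arguments": {
  "commands": [
    [[0,0,0,0],[0,0,0,0],[0,0,0,0],[0,0,0,0],[0,0,0,0],[0,0,0,0]]
  ],
  "jaw": 6.0
}}

```text
clock: 23.15
tool_pos: [0.5211, -0.1661, 0.0909]
orientation: [110.4, 90.0, -82.5]
force: [0.7, -0.3, 0.1]
opening: 0.0596
```

{"name": "move_arm", "arguments": {
  "commands": [
    [[-0.5,0,0,0],[-1,0,0,0],[-2,0,0,0],[-3,0,0,0],[-3,0,0,0],[-2,0,0,0],[0,0,0,0],[0,0,0,0]]
  ]
}}

```text
clock: 23.95
tool_pos: [0.5212, -0.166, 0.2069]
orientation: [-159.2, 89.9, 7.9]
force: [-1.1, 0.0, -1.0]
opening: 0.0601
```

{"name": "move_arm", "arguments": {
  "commands": [
    [[0,-4,0,0],[0,-4,0,0],[0,-4,0,0],[0,-4,0,0],[0,-4,0,0],[0,0,0,0],[0,0,0,0]]
  ]
}}

```text
clock: 24.65
tool_pos: [0.5651, 0.0297, 0.2048]
orientation: [30.4, 89.9, -162.4]
force: [0.3, -0.1, 0.4]
opening: 0.0599
```

```bash
python3 avg.py; python3 m.py side6 | grep cov; python3 - <<'E'
from h import *
im,d=grab("top","top6"); cv2.imwrite("pics/c6.png",cv2.convertScaleAbs(np.hstack([cv2.resize(im[215:300,330:440],(440,340),interpolation=2),cv2.resize(cv2.imread("pics/side6c.png")[...,::-1],(340,340))])[...,::-1],alpha=1.3))
Q=cloud("top",d)[225:290,335:440].reshape(-1,3); S=Q[(Q[:,2]>.1)&(Q[:,2]<.125)]; r=cv2.minAreaRect((S[:,:2]*1e3).astype(np.float32)); print(len(S),r,np.median(S[:,2]))
E
```

```text
F [ 0.1  -0.39 -0.02] [0.28 0.18 0.3 ] M [ 0.1   -0.075 -0.002] [0.026 0.021 0.054] tcp [0.5654 0.0279 0.2058] [-3.e-04 -1.e-04 -1.e+00] 24.9 0.059856036649026244
466 ((519.2692260742188, -165.02560424804688), (56.145545959472656, 36.62796401977539), 76.95960998535156) 0.1153600214444464
```

View pics/c6.png

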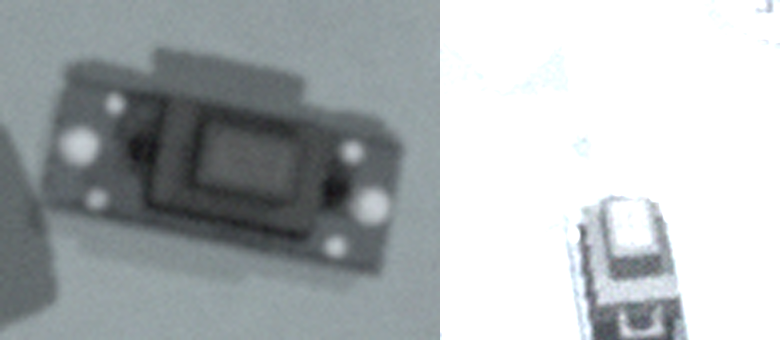

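The final views show the cover seated with the gripper clear of it. The dome top is at 0.115 m, which is the rim plus 48 mm, and the centre is within about 2 mm of the box.

```bash
python3 -c "
from plant import close_job
print(close_job())"
```

```text
the job is handed in; nothing more can be done
None
```

The cover is on the relay box with both hooks holding it, and the job is handed in at about 25 s of the 64 s allowed. No verdict was reported.

**Pressing:** I gripped the smallest cover across its dome and centred it over the hooks using the side camera and the wrist force. Then I pressed it down in 0.5 mm steps. The press force reached about 11.5 N in the readings, dropped to about 4 N, and flipped at the click. The cover then met a hard stop on the rim, where I pressed with about 9 N, well under the 30 N limit.

**Tug:** The cover rose about 1.7 mm and both hooks held it. I estimate 12 N in all from the wrist force and moment, about 7–8 N on hook A and 5 N on hook B. That is harder than the 2–4 N per hook suggested, but under the 10 N limit. I then eased it back down, released it and moved the arm clear.

**Last checks:**
- **Height:** the dome top is at 0.115 m, which matches the rim height plus 48 mm.
- **Centring:** the cover's centre is about 1.6 mm from the box's in the top view.
- **Touching:** the wrist force was near zero after release.
- **Not checked directly:** I could not see the hook angles. That both hooks have sprung back is inferred from the tug and the 1.7 mm of play. I did not re-measure the bystanders, but felt no contact near them.
- **Disagreement:** the two cameras differed by about 2–4 mm in absolute position, so I relied on relative measurements and force.

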